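Release a gel cassette from its casting frame and stand it in the draining rack

ROBOT

A 7-joint arm with a two-finger parallel gripper is mounted at the origin on the work surface. World frame = base frame: x ahead of the robot, y to its left, z up, the work surface at z = 0. Lengths are in m, angles in rad, forces in N, time in s.
With the tool pointing down it reaches from about 0.4 to 0.85 m from the base axis. Payload 10.4 kg.
Tool frame: the origin (TCP) lies on the centre line of the jaws, within the pads' length; the fingertips stand 8 mm ahead of it and the grasp point (between the pads) lies 11 mm behind it (r.finger_overhang is the distance from the TCP to the fingertips, in m); z points along the fingers, y is the line along which they close (so a half turn about z gives the same grasp; the last joint's range is limited). The gripper opens to 87 mm and grips with 3 to 60 N. Pads are 19 mm wide; open, the fingers measure 117 mm over their backs; the gripper's body (75 mm by 190 mm) begins 51 mm behind the grasp point.
Start: joints at [-1.158, 0.332, -0.065, 1.46, 0.022, 1.35, -0.088], TCP at [0.264, 0.567, 0.198] pointing down, gripper open.
Joint ranges: [-2.6, 2.6], [-0.5, 2.12], [-1.47, 1.34], [0.16, 2.42], [-1.27, 4.41], [0.06, 2.06], [-2.6, 2.6]. Speed limits (rad/s): [2.22, 2.22, 2.79, 2.79, 3.14, 3.14, 3.14].

INTERFACE

Orientations are given as a unit quaternion [x, y, z, w].
In Python, from bench import r, vision gives the robot as it stands.
- The arm moves only by the tool drive_tool, never from a script. Its argument "series" is a list of rows, each a list of 2 entries, a list of its own where there are three numbers: the shift along the world's x, y, z in cm, then the turn about the world's z in degrees. A call has exactly 10 rows; each row shifts and turns the commanded pose from where the row before left it; what a row does not reach is not made up. A row lasts 1/8 s, in which the tool goes at most 62.5 mm and 10.7 degrees, less where a joint would pass 70% of its speed; a pose out of reach is approached as far as the arm can. A call with a gripper value outside its range is refused whole. "hand" is the closure, from 0 (fully open) to 1 (shut), set as the call begins (left out, the last holds). The fingers move at their own pace and stop on an object; "newtons" is the grip in N (left out, the last holds). Time passes only in rows, so rows that do not move let the fingers close, or fill a call up. It gives the time, the measured TCP pose, the force, the opening and the grip force at its end, in the units of the state.
- r.read_state(): the state, without advancing time (a new reading comes with each control period).
- vision.camera(name): name is "scene" or "side" or "wrist"; returns a dict with "color" (480x640x3 uint8, red, green, blue), "intrinsics" (3x3 intrinsics, pixels), "k1" (the pictures are not rectified: a ray, as slopes to the right and down, at radius r is drawn at 1 + k1 r^2 times it, then the intrinsics apply), "R" (3x3) and "t" (3): a world point X has camera coordinates R X + t; the wrist camera has in their place "mount" (4x4, takes a point from camera to tool coordinates, whose origin is the TCP and whose axes are the flange's). Camera axes: x right, y down, z forward; pixel columns grow to the right and rows downward; lengths in m; the calibration is good to about 2 mm. A picture is of the moment at which its call begins: read the wrist's pose just before it. There is no depth.
- r.close_job(): hands the job in; it is judged then, once.
The state is a dict: "time": time; "joint_positions": joint angles; "joint_vel": joint speeds; "joint_torque": joint torques, N m; "ee_pos": TCP position; "eef_rot": TCP orientation; "ft_force": force on the tool from outside, world axes, zero at the start; "torque": the same for the moment, N m; "width": finger opening in m; "grip_force": force on a finger pad.
Only numpy, scipy, OpenCV 4.12 (cv2) and the standard library are available. Lean on these libraries where they do the work, as an engineer would, in place of code of your own. Each camera call takes 0.05 s, during which the arm holds its last target. There are 200 camera calls.

TASK

The flat gel cassette is locked in the white casting frame by the swing tab over its top edge: push the tab aside by its tail until its nose no longer overlaps the cassette, then lift the cassette up out of its channels along its slope. Carry it to the steel draining rack and set it down gently, same way up: lower edge in the trough, about centred between the trough's ends, leaning back on the bar. Let go of it there, leave the tab turned aside, and do not shift the bottle, the beaker or the tip box.

Things in the scene. Friction and masses are not known exactly. Their poses are not given: they have to be found in the camera images.
- frame: White casting frame, fixed, on a grey base slab 175 x 190 x 12 mm. Origin: on the bench, under the seated cassette's middle. Axes: z up, y along the cassette's width, x level, the way the cassette's front faces (away from the robot). It leans 25 deg, top towards -x: in this frame up-slope is (-0.423, 0, 0.906), front normal (0.906, 0, 0.423).
- frame_seat (a point): Ledge point where the middle of the cassette's lower edge stands; frame (45, 0, 34) mm. Axes as the frame's. From here channels hold both sides for 70 mm up-slope (play 3 mm each side, 4 mm in thickness): the cassette leaves only up-slope. Back rails 54 to 88 mm either side of the middle, 150 mm high; post heads to 175 mm, 69 to 91 mm either side; open behind between the rails.
- tab (a joint): Aluminium swing tab at the top of the frame's +y rail, turning about the front normal. At 0 its nose (42 mm from the pivot, 16 mm high) points to -y, 3 mm above the cassette's top edge, overlapping it by 22 mm. Grows (rad) as the nose swings up and the tail outward and down. Clear of the cassette above 1.30, stop at 1.70, starts at 0 to 0.3. Stays where left; about 2 N on the tail turns it.
- tab_pivot (a point): Tab's pivot, in the middle plane of the seated cassette: 161 mm up-slope of frame_seat and 80 mm to the frame's +y.
- tab_pad (a point): Round pad (18 mm across, 22 mm long) ending the tab's tail, 54 mm from the pivot. The tail is a bar 14 mm wide; in the sloping plane it points 0.9 rad minus the joint value above the frame's +y. A 20 mm wide tip that presses down-slope on the tail, 34 mm to +y of the pivot at first, moving out to 45 mm by the time it is 19 mm below the pivot, turns the tab to about 1.5.
- cassette_center (a point): Centre of the gel cassette, a flat loose panel 120 mm wide, 150 mm high, 10 mm thick: glass in a grey plastic border, with a grey strip 30 mm deep along its top; 0.18 to 0.35 kg. Own axes: x out of its front face, y along its width, z up-slope to its top edge (75 mm from here). Pinch it across its thickness at the middle of the top strip.
- cassette_foot (a point): Middle of the cassette's lower edge, same axes as cassette_center.
- rack: Steel draining rack, fixed, about 180 x 190 mm, on a wire base. Origin: on the bench under its middle; axes as the frame's (x roughly away from the robot). It leans the same way: 25 deg, top towards -x; up-slope (-0.423, 0, 0.906), front normal (0.906, 0, 0.423). A sloping trough takes the cassette's lower edge, a bar behind carries its back.
- rack_seat (a point): Trough floor, mid-length, rack (45, 0, 34) mm, axes as the rack's: where the middle of the lower edge goes. Trough 180 mm long along y; floor from 14 mm behind to 24 mm in front of this point along the front normal; front lip 14 mm high. Back bar 8 mm thick, 150 mm long along y, 90 mm up-slope of the floor, its front 5 mm behind this point's sloping plane; nothing above it.
- bottle_mid (a point): Bystander: capped bottle 66 mm across and 140 mm high, its middle.
- beaker_mid (a point): Bystander: open white cup-shaped beaker 70 mm across and 85 mm high, its middle.
- tip_box_mid (a point): Bystander: closed tip box 85 x 120 x 60 mm, white with a grey lid, its middle.
Things that resemble listed ones, but are neither listed nor needed, are in the scene too. Of the things that look like the part that bears cassette_center, the middle-sized one is meant.

How it is judged:
By the outcome, as a careful person would: the job done as asked, in the order asked, and still so for the second after the job is handed in, with the robot touching nothing.
It also fails if it takes over 58 s, if anything falls off the work surface, if the arm or the gripper's body presses on something with over 40 N, if the wrist force passes 120 N, or if a joint passes its speed limit or range.

## Working session

There is one attempt and no reset: what is moved stays moved. The work goes in short steps, Python scripts to look and compute and a tool call to move; the robot and the scene stay as the last step left them, time stands still between calls to the robot, and variables do not carry over. Pictures are saved under pics/ and viewed, at most 10 in all, crops included, and the job is handed in when it is done.

Besides the shell and the picture viewer there is one more tool, called after "Emit:" as name(argument=value, ...), one argument or row to a line, values as JSON. drive_tool: Moves the arm, as the interface text tells. Its arguments: {"type":"object","properties":{"series":{"type":"array"},"hand":{"type":"number"},"newtons":{"type":"number"}},"required":["series"]}

```bash
ls; mkdir -p pics; python3 - <<'E'
from bench import r,vision
import cv2,numpy as np
s=r.read_state();print(s['time'],s['ee_pos'],s['eef_rot'],s['width'],r.finger_overhang)
ims=[]
for n in('scene','side'):
    c=vision.camera(n);cv2.imwrite(f'pics/{n}0.png',c['color'][:,:,::-1]);np.savez(f'{n}0.npz',**c)
    print(n,c['intrinsics'].tolist(),c['k1'],c['R'].tolist(),c['t'].tolist())
E
```

```text
pics
0.0 [0.263664   0.56619438 0.19694239] [ 2.16170836e-01  9.76355286e-01 -7.13536314e-04 -1.23052955e-04] 0.08714296266280692 0.008
scene [[457.26382048060105, 0.0, 325.6797607914345], [0.0, 457.26382048060105, 231.72726795007213], [0.0, 0.0, 1.0]] -0.10317518051402597 [[0.2512586060897985, 0.9678884312546633, 0.007816489570017168], [0.7500723972159038, -0.18959793477467124, -0.6335961032581928], [-0.611768348151977, 0.16505940679817754, -0.7736245086777146]] [-0.12241165966337723, -0.3289710346786112, 1.4655485235545946]
side [[438.84295061299554, 0.0, 316.0387575927499], [0.0, 438.84295061299554, 236.68710354459364], [0.0, 0.0, 1.0]] 0.01749038410307731 [[0.991557111813184, -0.1288089339595121, 0.01492489681408195], [-0.08540713396590985, -0.7353511940267251, -0.6722828593019451], [0.09757107911889705, 0.6653321576293184, -0.7401439079962019]] [-0.5310876042198203, 0.14142955698686877, 1.1510438368872122]
```

View pics/scene0.png

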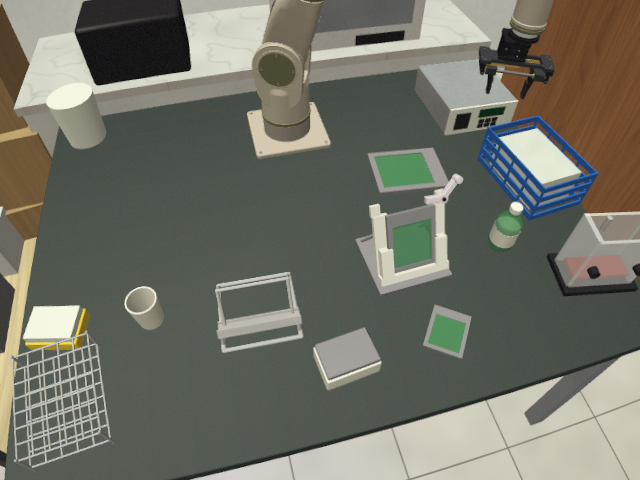

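View pics/side0.png

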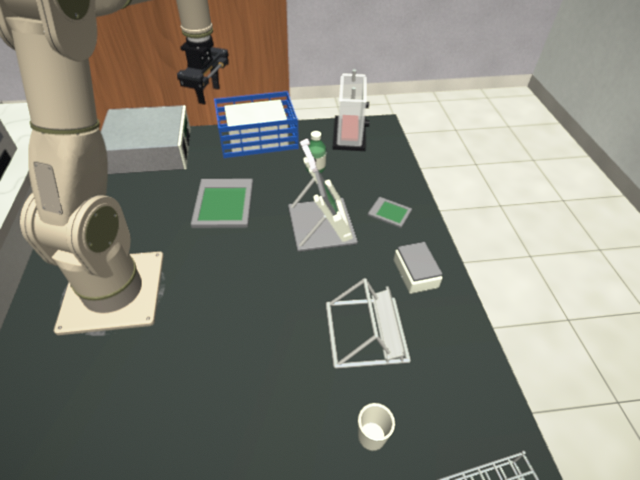

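The scene view shows the frame with the cassette at about (410,245), the tab at (450,190), the rack at (260,310), the beaker at (147,308), the tip box at (347,357) and the bottle at (505,228). The side view has the frame at (325,200), the rack at (370,325) and the beaker at (375,425). Next I'll zoom in on the frame and rack.

```bash
cat > h.py <<'E'
import numpy as np,cv2
C={n:dict(np.load(f'{n}0.npz')) for n in('scene','side')}
def ray(n,p,c=None):
    c=c or C[n];k=float(c['k1']);d=(np.array(p,float)-c['intrinsics'][:2,2])/c['intrinsics'][0,0];u=d.copy()
    for _ in range(20):u=d/(1+k*(u@u))
    R,t=c['R'],c['t'];v=R.T@np.r_[u,1];return -R.T@t,v/np.linalg.norm(v)
def plane(n,p,z,c=None):
    o,v=ray(n,p,c);return o+v*(z-o[2])/v[2]
def tri(a,b):
    o1,v1=ray('scene',a);o2,v2=ray('side',b)
    s=np.linalg.lstsq(np.c_[v1,-v2],o2-o1,rcond=None)[0]
    P,Q=o1+v1*s[0],o2+v2*s[1];return (P+Q)/2,np.linalg.norm(P-Q)
def proj(n,X,c=None):
    c=c or C[n];q=c['R']@X+c['t'];u=q[:2]/q[2];u=u*(1+float(c['k1'])*(u@u));return u*c['intrinsics'][0,0]+c['intrinsics'][:2,2]
E
python3 - <<'E'
import cv2,numpy as np
a=cv2.imread('pics/scene0.png');b=cv2.imread('pics/side0.png')
def crop(i,x,y,w,h,s):
    o=cv2.resize(i[y:y+h,x:x+w],None,fx=s,fy=s,interpolation=cv2.INTER_CUBIC)
    for k in range(0,w,20):
        cv2.line(o,(k*s,0),(k*s,6),(0,0,255),1);cv2.putText(o,str(x+k),(k*s,16),0,.35,(0,255,255),1)
    for k in range(0,h,20):
        cv2.line(o,(0,k*s),(6,k*s),(0,0,255),1);cv2.putText(o,str(y+k),(8,k*s+4),0,.35,(0,255,255),1)
    return o
cv2.imwrite('pics/f.png',np.hstack([crop(a,350,168,116,126,4),crop(b,283,130,84,126,4)]))
cv2.imwrite('pics/r.png',np.hstack([crop(a,210,264,100,95,4),crop(b,320,272,96,95,4)]))
E
```

```text
(no output)
```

View pics/f.png

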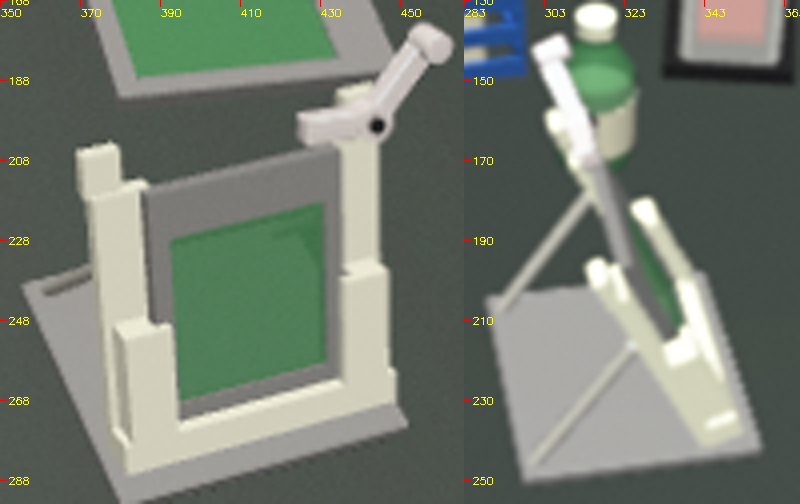

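View pics/r.png

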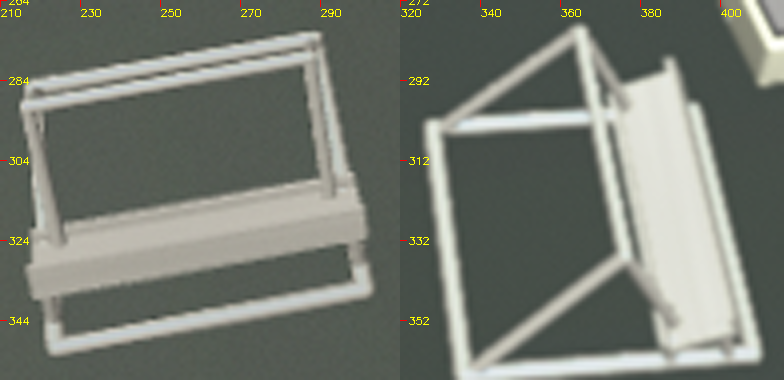

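```bash
python3 - <<'E'
from h import *
np.set_printoptions(precision=4,suppress=True)
for n in C: print(n,ray(n,(320,240))[0])
S={'fl':(380.5,293.8),'fr':(451.7,274),'bl':(355.5,240.2)}
D={'bl':(298.3,250.5),'fl':(357.2,242.3),'fr':(343,198),'br':(289,204.5)}
for k in S: print('scene',k,plane('scene',S[k],0),plane('scene',S[k],.012))
for k in D: print('side',k,plane('side',D[k],0),plane('side',D[k],.012))
print('rack base')
# scene: front base wire ends, side base corners
for p in[(223,350.5),(302,336)]:print(plane('scene',p,.004))
for p in[(328.5,303),(335.5,364.5),(408.5,360),(393,299)]:print(plane('side',p,.004))
print('bar ends',tri((216.5,290.5),(377,336)),tri((287,277),(365,279.5)))
print('bar? other rear wire',tri((217.5,285.5),(377,336)),tri((289,273),(365,279.5)))
print('by', [plane('scene',p,.05) for p in[(145,310),(505,228),(347,357)]])
E
```

```text
scene [ 1.1741 -0.1858  0.9263]
side [ 0.4264 -0.7302  0.9549]
scene fl [ 0.6571  0.0899 -0.    ] [0.6638 0.0863 0.012 ]
scene fr [0.6477 0.2787 0.    ] [0.6546 0.2727 0.012 ]
scene bl [0.4878 0.0794 0.    ] [0.4967 0.076  0.012 ]
side bl [0.4951 0.0812 0.    ] [0.4942 0.071  0.012 ]
side fl [ 0.6685  0.0925 -0.    ] [0.6654 0.0821 0.012 ]
side fr [0.6595 0.2841 0.    ] [0.6566 0.2713 0.012 ]
side br [0.4854 0.2736 0.    ] [0.4846 0.261  0.012 ]
rack base
[ 0.7124 -0.2885  0.004 ]
[ 0.7198 -0.1144  0.004 ]
[ 0.5539 -0.1078  0.004 ]
[ 0.545  -0.2768  0.004 ]
[ 0.7162 -0.2863  0.004 ]
[ 0.7223 -0.1155  0.004 ]
bar ends (array([ 0.6299, -0.2742,  0.1135]), np.float64(0.0022486108670285387)) (array([ 0.6343, -0.1246,  0.116 ]), np.float64(0.0024755249128511694))
bar? other rear wire (array([ 0.6261, -0.2736,  0.1203]), np.float64(0.011404779581487402)) (array([ 0.6315, -0.1224,  0.1197]), np.float64(0.01175043743354941))
by [array([ 0.5993, -0.4408,  0.05  ]), array([0.5811, 0.4469, 0.05  ]), array([ 0.8111, -0.0396,  0.05  ])]
```

```bash
cat >> h.py <<'E'
U=np.array([-.4226,0,.9063]);N=np.array([.9063,0,.4226]);SEAT=np.array([.045,0,.034])
def pt(up,y,n):return SEAT+U*up+N*n+np.array([0,y,0])
def W(p,P):
    x,y,a=p;c,s=np.cos(a),np.sin(a);return np.array([x+c*P[0]-s*P[1],y+s*P[0]+c*P[1],P[2]])
E
python3 - <<'E'
from h import *
np.set_printoptions(precision=4,suppress=True)
print('corner',plane('scene',(386.75,215),pt(.15,0,.005)[2]),'pivot',plane('scene',(444.2,199.5),pt(.161,0,.007)[2]))
from scipy.optimize import least_squares
# slab top z~0.012 front/back edges unknown x offset b ; y +-.095
obs=[('scene',(386.75,215),pt(.15,-.06,.005)),('scene',(444.2,199.5),pt(.161,.08,.008))]
sl=[('scene',(380.5,293.8),1,-1),('scene',(451.7,274),1,1),('scene',(355.5,240.2),0,-1),('side',(298.3,250.5),0,-1),('side',(357.2,242.3),1,-1),('side',(343,198),1,1),('side',(289,204.5),0,1)]
def f(q):
    p=q[:3];o=[]
    for n,px,P in obs:o+=list((proj(n,W(p,P))-px)*1.5)
    for n,px,a,b in sl:o+=list(proj(n,W(p,np.array([q[3]+.175*(a-1),b*.095,q[4]])))-px)
    return o
R=least_squares(f,[.57,.18,.05,.08,.006],loss='soft_l1');print(R.x,np.round(R.fun,1))
p=R.x[:3]
for nm,P in dict(piv=pt(.161,.08,0),ctop=pt(.15,0,0),postL=pt(.175,-.08,0),postR=pt(.175,.08,0),railL=pt(.15,-.071,-.007),chR=pt(.07,.07,.01),chL=pt(.07,-.07,.01),cornL=pt(.15,-.06,.005)).items():
    print(nm,W(p,P),proj('scene',W(p,P)),proj('side',W(p,P)))
# rack: bar ends, base
b0,b1=np.array([.6299,-.2742]),np.array([.6343,-.1246]);d=b1-b0;print('rack yaw',np.arctan2(-d[0],d[1]),'mid',(b0+b1)/2,np.linalg.norm(d))
a=np.arctan2(-d[0],d[1]);barf=pt(.09,0,-.009);print('bar centre z',barf)
m=(b0+b1)/2;o=m-np.array([np.cos(a),np.sin(a)])*barf[0];p2=np.r_[o,a];print('rack origin',p2,'seat',W(p2,SEAT))
for P in [pt(0,-.09,.024),pt(0,.09,.024),pt(.014,-.09,.024),pt(.014,.09,.024),pt(0,-.09,-.014),pt(0,.09,-.014)]:print(proj('scene',W(p2,P)),proj('side',W(p2,P)))
E
```

```text
corner [0.5645 0.1177 0.1721] pivot [0.5608 0.2555 0.1829]
[0.5789 0.1766 0.0476 0.0829 0.0079] [-0.3  1.9 -0.2 -0.9 -0.1  1.8  1.1  1.6 -0.2 -0.7 -1.2 -0.7 -0.1  0.
 -0.1  0.1 -0.9 -0.3]
piv [0.5521 0.2554 0.1799] [442.3459 197.6894] [311.1258 160.832 ]
ctop [0.5605 0.1758 0.1699] [410.4588 209.6082] [317.7262 181.696 ]
postL [0.5538 0.0953 0.1926] [376.468  207.0472] [319.3942 195.5757]
postR [0.5462 0.2552 0.1926] [442.2982 191.9887] [309.0762 157.4151]
railL [0.5576 0.1045 0.167 ] [379.8635 215.3243] [320.1546 200.3504]
chR [0.6    0.2477 0.1017] [440.8342 235.8813] [327.3479 182.5149]
chL [0.6067 0.1079 0.1017] [385.3935 249.9248] [337.1648 215.5702]
cornL [0.5679 0.116  0.1721] [386.5536 216.2671] [323.4952 195.6627]
rack yaw -0.029403288204004844 mid [ 0.6321 -0.1994] 0.14966469189491555
bar centre z [-0.0012  0.      0.1118]
rack origin [ 0.6333 -0.1994 -0.0294] seat [ 0.6783 -0.2008  0.034 ]
[217.5467 336.3293] [404.009  354.7211]
[300.959  320.2966] [387.3317 289.4456]
[216.221  331.1002] [402.3351 352.2475]
[300.224  315.0624] [385.697  286.6683]
[217.5435 325.6495] [388.0469 359.3234]
[298.2653 310.3331] [373.2353 294.0912]
```

Measured frame: origin about (0.579, 0.177), yaw 2.7°. Rack: origin about (0.633, −0.199), yaw −1.7°. Both agree with the given sizes, with a bar length of 150 mm and slab edges of 175 x 190 mm. I'll approach the tab tail with the jaws closed.

Emit:
drive_tool(
  series=[
    [[0, 0, 4], 0],
    [[0, 0, 4], 0],
    [[3.2, -3.5, 0], -7.8],
    [[3.2, -3.5, 0], -7.8],
    [[3.2, -3.5, 0], -7.8],
    [[3.2, -3.5, 0], -7.8],
    [[3.2, -3.5, 0], -7.8],
    [[3.2, -3.5, 0], -7.8],
    [[3.2, -3.5, 0], -7.8],
    [[3.2, -3.5, 0], -7.8],
  ],
  hand=1,
  newtons=15,
)

```text
time: 1.35
ee_pos: [0.5206, 0.2853, 0.2775]
eef_rot: [0.692, 0.722, -0.0, -0.0]
ft_force: [-0.4, 1.2, 0.2]
width: 0.0016
grip_force: 0.0
```

```bash
cat > snap.py <<'E'
import sys,cv2,numpy as np
from bench import r,vision
# usage: snap.py out cam x y w h ...  tiles 400 wide
out=sys.argv[1];a=sys.argv[2:];T=[]
for i in range(0,len(a),5):
    n=a[i];x,y,w,h=map(int,a[i+1:i+5]);c=vision.camera(n)['color'][:,:,::-1]
    cv2.imwrite(f'pics/{out}_{n}_full.png',c);s=400/w
    o=cv2.resize(c[y:y+h,x:x+w],None,fx=s,fy=s,interpolation=cv2.INTER_CUBIC)
    for k in range(0,w,20):cv2.putText(o,str(x+k),(int(k*s),10),0,.33,(0,255,255),1)
    for k in range(0,h,20):cv2.putText(o,str(y+k),(0,int(k*s)+4),0,.33,(0,255,255),1)
    T.append(o)
H=max(t.shape[0] for t in T);T=[cv2.copyMakeBorder(t,0,H-t.shape[0],0,0,0) for t in T]
cv2.imwrite(f'pics/{out}.png',np.hstack(T))
E
python3 snap.py t1 scene 360 110 130 190 side 250 60 130 190
```

```text
(no output)
```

View pics/t1.png

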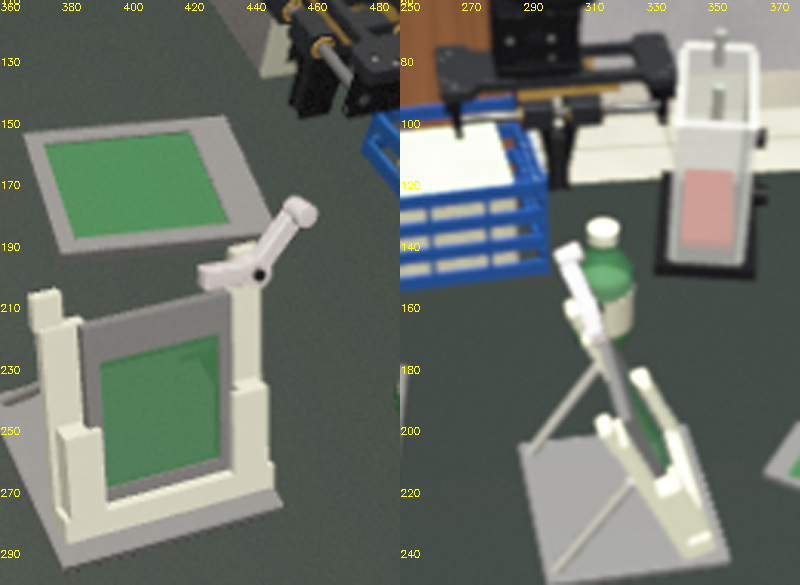

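The jaws are closed above and behind the tail. The tail pad is at about (456,178) in the scene view and (305,141) in the side view. Checking both against projections.

```bash
python3 - <<'E'
from h import *
np.set_printoptions(precision=4,suppress=True)
tip=np.array([.5206,.2853,.2695]);print('tip proj',proj('scene',tip),proj('side',tip))
P,e=tri((456.5,178),(304.5,142));print('pad',P,e)
p=(.5789,.1766,.0476)
for q in(0,.1,.2,.3):
    a=.9-q;X=W(p,pt(.161+.054*np.sin(a),.08+.054*np.cos(a),0));print(q,X,proj('scene',X),proj('side',X))
print(tri((426.5,200),(314.5,166)))
E
```

```text
tip proj [457.1189 156.8318] [298.4945 128.3447]
pad [0.5373 0.288  0.2212] 0.0010447221146932825
0 [0.5326 0.2881 0.2183] [455.463  177.3332] [302.9294 143.1473]
0.1 [0.5339 0.2922 0.215 ] [457.0454 178.4645] [303.2406 143.1998]
0.2 [0.5354 0.296  0.2114] [458.472  179.7832] [303.6279 143.4279]
0.3 [0.5371 0.2993 0.2075] [459.7297 181.2745] [304.0865 143.8271]
(array([0.5574, 0.2133, 0.1917]), np.float64(0.005011666630980482))
```

```bash
python3 - <<'E'
import cv2,numpy as np
T=[]
for n,x,y in(('scene',435,110),('side',275,85)):
    c=cv2.imread(f'pics/t1_{n}_full.png')[y:y+65,x:x+65]
    o=np.clip((c.astype(float)/255)**.45*255,0,255).astype('uint8')
    T.append(cv2.resize(o,(390,390),interpolation=cv2.INTER_CUBIC))
cv2.imwrite('pics/t1e.png',np.hstack(T))
E
```

```text
(no output)
```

View pics/t1e.png

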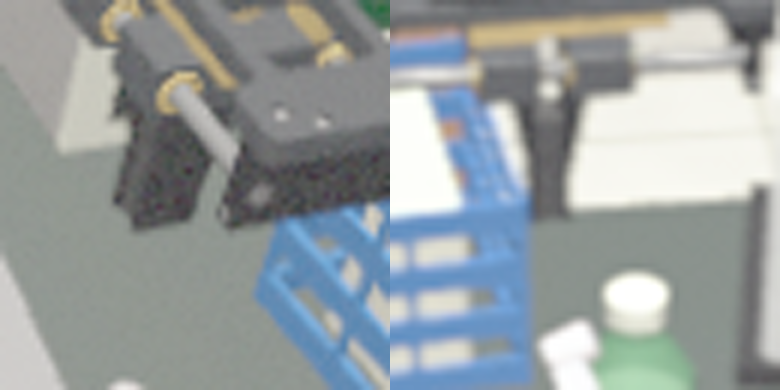

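```bash
python3 - <<'E'
from h import *
from bench import r
print(tri((461.5,147.5),(301.7,120.6)));s=r.read_state();print(s['time'],s['ee_pos'],s['joint_positions'])
E
```

```text
(array([0.52793133, 0.28312552, 0.29836208]), np.float64(0.006978613583079965))
1.45 [0.52329204 0.28073447 0.27743079] [-0.80067297  0.23259718  0.2806427   1.43321333 -0.06117715  1.48515783
 -0.48793291]
```

```bash
python3 - <<'E'
from h import *
import cv2
np.set_printoptions(precision=3,suppress=True)
a=np.radians(65);d=np.array([np.cos(a),np.sin(a),0])
for z in(.189,.21):
  for s in(-.05,.05):
    X=np.array([.2637,.5662,z])+s*d;print(z,s,proj('scene',X),proj('side',X))
T=[]
for n,x,y in(('scene',470,40),('side',165,40)):
    c=cv2.imread(f'pics/{n}0.png')[y:y+75,x:x+90];o=((c/255.)**.45*255).astype('uint8');o=cv2.resize(o,None,fx=4,fy=4,interpolation=cv2.INTER_CUBIC)
    for k in range(0,90,10):cv2.putText(o,str(x+k),(k*4,8),0,.3,(0,0,255),1)
    for k in range(0,75,10):cv2.putText(o,str(y+k),(0,k*4+4),0,.3,(0,0,255),1)
    T.append(o)
cv2.imwrite('pics/g0.png',np.hstack(T))
E
```

```text
0.189 -0.05 [483.777 101.62 ] [203.025 112.672]
0.189 0.05 [519.246 106.485] [217.25   96.805]
0.21 -0.05 [485.703  95.292] [201.822 106.693]
0.21 0.05 [521.58 100.21] [216.256  90.917]
```

View pics/g0.png

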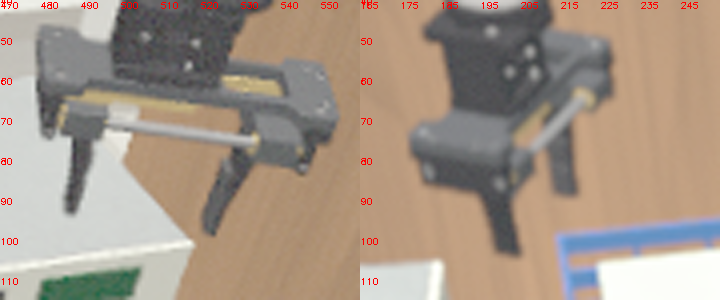

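Both cameras put the visible fingertips about 25 mm higher than the reported TCP implies. I'll go down in steps using the stated values, since they can only fall short, and watch the force.

Emit:
drive_tool(
  series=[
    [[0, 0.4, -1.4], 0],
    [[0, 0.3, -1.4], 0],
    [[0.5, 0, -1.05], 0],
    [[0.5, 0, -1.05], 0],
    [[0.23, 0.1, -0.5], 0],
    [[0.23, 0.1, -0.5], 0],
    [[0.23, 0.1, -0.5], 0],
    [[0.23, 0.1, -0.5], 0],
    [[0.23, 0.1, -0.5], 0],
    [[0.23, 0.1, -0.5], 0],
  ],
)

```text
time: 2.7
ee_pos: [0.5437, 0.3017, 0.1997]
eef_rot: [0.69, 0.724, 0.002, -0.001]
ft_force: [1.1, 6.1, 7.8]
width: 0.0006
grip_force: 7.0
```

```bash
python3 snap.py t2 scene 390 120 100 145 side 270 80 100 145;python3 -c "
from bench import r;s=r.read_state();print(s['ee_pos'],s['ft_force'])"
```

```text
[0.54419007 0.30163371 0.19954096] [1.76551067 4.01175896 2.89153256]
```

View pics/t2.png

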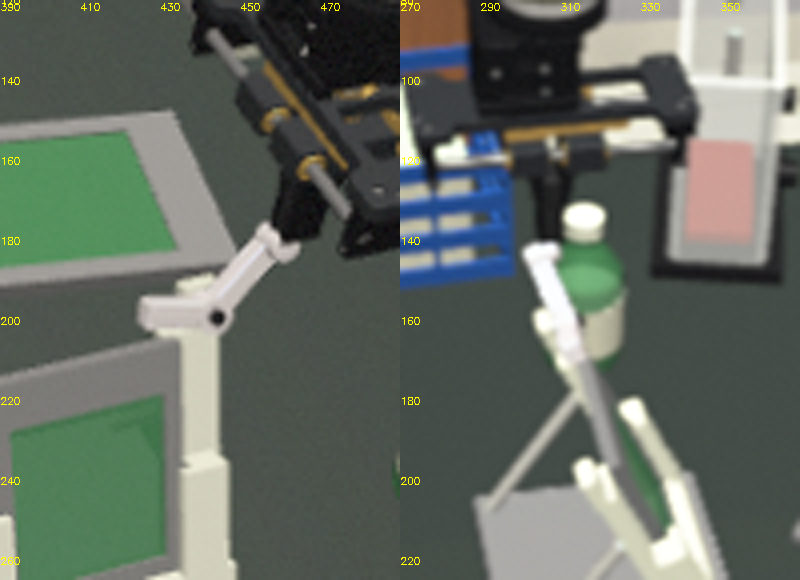

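Force is mostly sideways (+y): the tip at about (461,180) is touching the outer side of the pad, and the tab hasn't turned. So the real tip is about 22 mm above TCP z, as the cameras showed. I'll back off, shift inward, and descend again using the visible tip.

Emit:
drive_tool(
  series=[
    [[-0.6, 0.2, 1.4], 0],
    [[-0.6, 0, 1.4], 0],
    [[-0.5, -0.8, 0.4], 0],
    [[-0.4, -0.8, 0.2], 0],
    [[0.5, 0, -1.1], 0],
    [[0.5, 0, -1.1], 0],
    [[0.4, 0.1, -1.0], 0],
    [[0.3, 0.1, -0.7], 0],
    [[0.3, 0.1, -0.7], 0],
    [[0.3, 0.1, -0.7], 0],
  ],
)

```text
time: 4.05
ee_pos: [0.5459, 0.2894, 0.1793]
eef_rot: [0.691, 0.723, -0.0, 0.0]
ft_force: [-0.0, -0.8, 1.4]
width: 0.0004
grip_force: 0.5
```

```bash
python3 snap.py t3 scene 390 120 100 145 side 270 80 100 145;python3 -c "
from bench import r;s=r.read_state();print(s['ee_pos'],s['ft_force'])"
```

```text
[0.54564778 0.28915474 0.17868501] [ 0.22969899 -1.19396414  0.64844462]
```

View pics/t3.png

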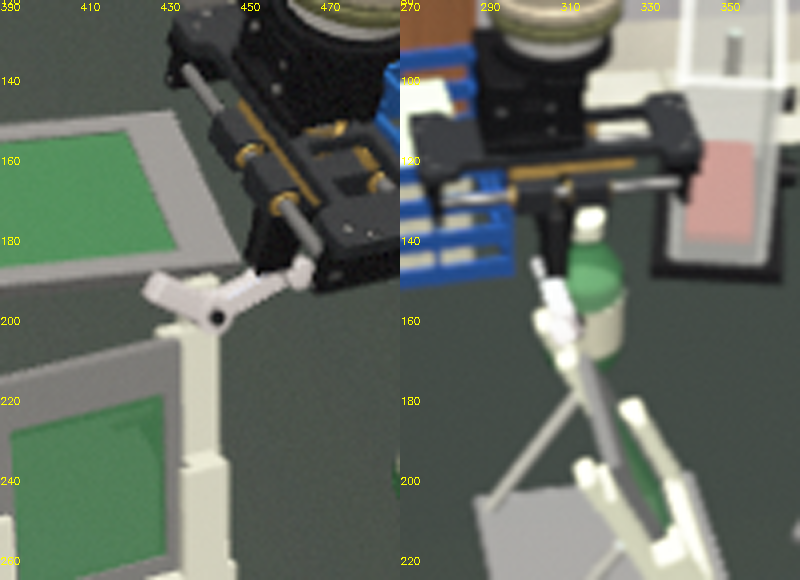

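The tab has begun to turn (nose raised at (430,192)) and the tip is on the tail. Continuing down-slope.

Emit:
drive_tool(
  series=[
    [[0.24, 0.15, -0.5], 0],
    [[0.24, 0.15, -0.5], 0],
    [[0.24, 0.15, -0.5], 0],
    [[0.24, 0.15, -0.5], 0],
    [[0.24, 0.15, -0.5], 0],
    [[0.24, 0.15, -0.5], 0],
    [[0.24, 0.12, -0.5], 0],
    [[0.24, 0.1, -0.5], 0],
    [[0, 0, 0], 0],
    [[0, 0, 0], 0],
  ],
)

```text
time: 5.4
ee_pos: [0.5647, 0.3008, 0.1397]
eef_rot: [0.691, 0.723, -0.0, -0.0]
ft_force: [0.5, -0.9, -0.3]
width: 0.0008
grip_force: 0.1
```

```bash
python3 - <<'E'
from h import *
from bench import r,vision
s=r.read_state();print(s['ee_pos'],s['ft_force'])
import cv2
c=vision.camera('scene')['color'];cv2.imwrite('pics/t4.png',c[:,:,::-1])
# tab = bright, slightly pinkish grey pixels near pivot (444,199)
sub=c[150:215,410:480].astype(int)
for y in range(0,65,3):print(150+y,''.join('#' if v.min()>150 and v[0]-v[2]<22 else ('c' if v.min()>130 else '.') for v in sub[y]))
p=(.5789,.1766,.0476)
for q in(.9,1.3,1.5,1.7):
    X=W(p,pt(.161+.042*np.sin(q),.08-.042*np.cos(q),.004));Y=W(p,pt(.161+.054*np.sin(.9-q),.08+.054*np.cos(.9-q),.004));print(q,proj('scene',X),proj('scene',Y))
E
```

```text
[0.56470802 0.30082543 0.13965652] [ 0.53869663 -0.93056479 -0.27756498]
150 ########################..............................................
153 ............c############.............................................
156 ..............############............................................
159 ...............c##########........c...................................
162 ................c############.........................................
165 ..................#############.......................................
168 ...................c############c.....................................
171 ....................c#############....................................
174 ......................#############...................................
177 .......................c############c.................................
180 ........................c#############................................
183 ................ccccccc#####cc#########c..............................
186 ####################cccccccccc######c.................................
189 ............................cc######............
[... 162 characters left out ...]
c.........
198 .........................cc#####c...###...............................
201 ....................cc#c#c#######c.c########..........................
204 ...................c######c#cc####c..c#########c......................
207 ..........cccccc.........##c#cc###c.......c###########................
210 cccc.....................###c#####c............#######................
213 .........................###c##c##c...............cc..................
0.9 [432.60244769 187.10560617] [464.15548198 193.42912903]
1.3 [438.55523217 182.58916744] [462.41620103 202.20787434]
1.5 [441.87001405 181.25290395] [460.40517677 206.41092484]
1.7 [445.22607079 180.61223922] [457.7321381  210.28024289]
```

The tab is at about 1.5 (nose around column 442 and pad around (461,208), both matching the 1.5 prediction). Next I'll retreat, open, and go above the cassette.

Emit:
drive_tool(
  series=[
    [[0, 0, 3.5], 0],
    [[0, 0, 3.5], 0],
    [[0, 0, 3.5], 0],
    [[0, -3, 0], 0],
    [[0, -3, 0], 0],
    [[0, -3, 0], 0],
    [[0.2, -3.4, 0], 0.3],
    [[0, 0, 0], 0],
    [[0, 0, 0], 0],
    [[0, 0, 0], 0],
  ],
  hand=0,
)

```text
time: 6.7
ee_pos: [0.5665, 0.1781, 0.2446]
eef_rot: [0.688, 0.726, -0.0, -0.0]
ft_force: [-0.1, -0.0, 0.3]
width: 0.0855
grip_force: 0.0
```

```bash
python3 - <<'E'
from h import *
np.set_printoptions(precision=4,suppress=True)
from bench import r,vision
import cv2
s=r.read_state();print(s['ee_pos'],s['eef_rot'],s['ft_force'],s['width'])
w=vision.camera('wrist');np.savez('wrist1.npz',ee=s['ee_pos'],q=s['eef_rot'],**w);print(w['mount'].tolist())
a=w['color'];cv2.imwrite('pics/w1.png',a[:,:,::-1])
b=vision.camera('scene')['color'];c=vision.camera('side')['color']
for n,i in(('scene',b),('side',c)):cv2.imwrite(f'pics/t5_{n}.png',i[:,:,::-1])
g=lambda i,x,y,ww,h,s:cv2.resize(i[y:y+h,x:x+ww,::-1],(int(ww*s),int(h*s)),interpolation=cv2.INTER_CUBIC)
o=np.zeros((600,800,3),'uint8')
o[:300,:400]=g(a,0,0,640,480,.625);o[:300,400:]=g(b,360,110,133,100,3.01)[:300,:400];o[300:,:400]=g(c,255,90,133,100,3.01)[:300,:400];o[300:,400:]=g(b,360,180,133,100,3.01)[:300,:400]
cv2.imwrite('pics/t5.png',((o/255.)**.6*255).astype('uint8'))
E
```

```text
[0.5665 0.1781 0.2446] [ 0.6882  0.7256 -0.     -0.0002] [-0.071  -0.0178  0.2902] 0.08545972913656759
[[0.0014044048364332024, -0.9637790531400663, -0.26669826466531055, 0.07299144993531836], [0.9999983147979437, 0.0010381941195486714, 0.0015141183041440514, 0.0003627121749758544], [-0.001182390935440607, -0.2666999416599164, 0.9637788870224693, -0.1858415591982819], [0.0, 0.0, 0.0, 1.0]]
```

View pics/t5.png

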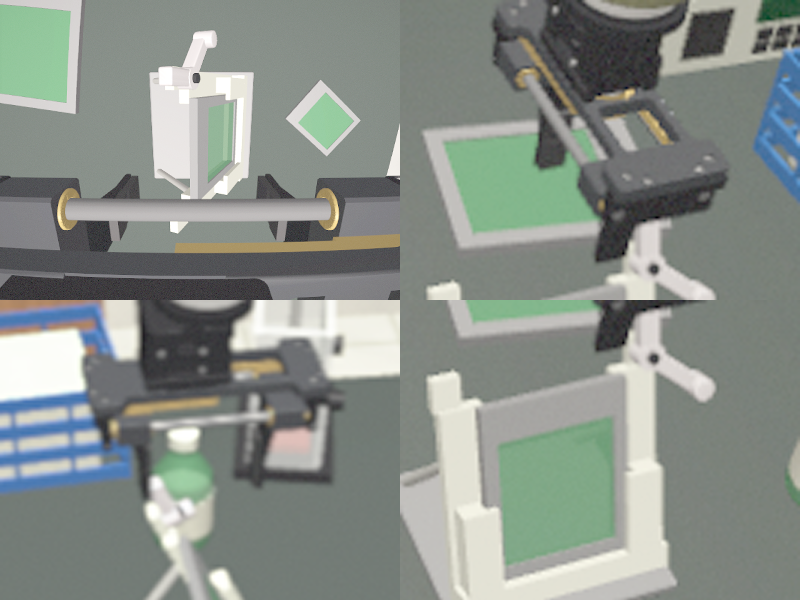

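The wrist view shows the tab turned up and the cassette's top edge midway between the open fingers (column about 310 of 640). Checking the fingertips by triangulation.

```bash
python3 - <<'E'
from h import *
np.set_printoptions(precision=4,suppress=True)
print(tri((424.5,196.5),(339.5,151.5)),tri((409,165),(301.5,156)))
w=dict(np.load('wrist1.npz'))
from scipy.spatial.transform import Rotation as Ro
Rt=Ro.from_quat(w['q']).as_matrix();M=w['mount'];Rc=Rt@M[:3,:3];o=Rt@M[:3,3]+w['ee'];print('cam',o)
c=dict(R=Rc.T,t=-Rc.T@o,intrinsics=w['intrinsics'],k1=w['k1'])
p=(.5789,.1766,.0476)
for nm,P in dict(piv=pt(.161,.08,.008),tL=pt(.15,-.06,.005),tR=pt(.15,.06,.005),slab1=np.array([.0829,.095,.012]),slab2=np.array([-.0921,.095,.012])).items():print(nm,proj('',W(p,P),c),proj('',W(p,P),c)*.625)
for z in(-.01,.008):
  for s in(-.043,.043):print('tip',z,proj('',w['ee']+Rt@np.array([0,s,z]),c)*.625)
E
```

```text
(array([0.6145, 0.1693, 0.2701]), np.float64(0.0019564890174194566)) (array([0.5161, 0.1741, 0.2632]), np.float64(0.0031428419000685357))
cam [0.5631 0.251  0.4305]
piv [310.3621 125.9373] [193.9763  78.7108]
tL [312.7104 324.8008] [195.444  203.0005]
tR [313.47   157.9461] [195.9187  98.7163]
slab1 [408.1037 115.6368] [255.0648  72.273 ]
slab2 [238.9062 114.3005] [149.3163  71.4378]
tip -0.01 [141.7787 180.8612]
tip -0.01 [252.0252 180.9624]
tip 0.008 [146.4025 172.7254]
tip 0.008 [247.4979 172.8212]
```

Frame pose, wrist camera and TCP agree within about 2 mm, and the real tips sit about 22 mm behind the TCP. Descending to a tip height of about 0.142.

Emit:
drive_tool(
  series=[
    [[0.1, -0.2, -2.5], 0],
    [[0, 0, -2.5], 0],
    [[0, 0, -2.5], 0],
    [[0, 0, -2.5], 0],
    [[0, 0, -2.0], 0],
    [[0, 0, -0.5], 0],
    [[0, 0, 0], 0],
    [[0, 0, 0], 0],
    [[0, 0, 0], 0],
    [[0, 0, 0], 0],
  ],
)

```text
time: 8.1
ee_pos: [0.568, 0.1749, 0.1202]
eef_rot: [0.689, 0.725, 0.0, 0.0]
ft_force: [-0.5, -0.8, 0.5]
width: 0.0872
grip_force: 0.0
```

Emit:
drive_tool(
  series=[
    [[0, 0, 0], 0],
    [[0, 0, 0], 0],
    [[0, 0, 0], 0],
    [[0, 0, 0], 0],
    [[0, 0, 0], 0],
    [[0, 0, 0], 0],
    [[0, 0, 0], 0],
    [[0, 0, 0], 0],
    [[0, 0, 0], 0],
    [[0, 0, 0], 0],
  ],
  hand=1,
  newtons=15,
)

```text
time: 9.35
ee_pos: [0.5683, 0.1748, 0.1199]
eef_rot: [0.689, 0.725, 0.0, 0.0]
ft_force: [4.5, -0.1, -1.9]
width: 0.0203
grip_force: 13.7
```

Jaw opening is 20 mm, as expected for a pinch on the tilted panel. Lifting up-slope.

Emit:
drive_tool(
  series=[
    [[-0.2, 0, 0.4], 0],
    [[-0.4, 0, 0.8], 0],
    [[-0.4, 0, 0.9], 0],
    [[-0.4, 0, 0.9], 0],
    [[-0.5, 0, 1.0], 0],
    [[-0.5, 0, 1.0], 0],
    [[-0.5, 0, 1.0], 0],
    [[-0.5, 0, 1.0], 0],
    [[-0.5, 0, 1.0], 0],
    [[-0.5, 0, 1.0], 0],
  ],
)

```text
time: 10.6
ee_pos: [0.5243, 0.1746, 0.2104]
eef_rot: [0.689, 0.725, 0.001, 0.001]
ft_force: [6.6, 0.5, -3.2]
width: 0.0207
grip_force: 15.1
```

```bash
cat > see.py <<'E'
from h import *
from bench import r,vision
import sys
s=r.read_state();print(s['time'],np.round(s['ee_pos'],4),np.round(s['ft_force'],1),s['width'],s['grip_force'])
for n,roi in(('scene',eval(sys.argv[1])),('side',eval(sys.argv[2]))):
    c=vision.camera(n)['color'];cv2.imwrite(f'pics/{sys.argv[3]}_{n}.png',c[:,:,::-1])
    x,y,w,h=roi;hsv=cv2.cvtColor(c,cv2.COLOR_RGB2HSV);m=cv2.inRange(hsv,(45,70,40),(85,255,255))[y:y+h,x:x+w]
    for k in sorted(cv2.findContours(m,cv2.RETR_EXTERNAL,cv2.CHAIN_APPROX_SIMPLE)[0],key=cv2.contourArea)[::-1][:2]:
        if cv2.contourArea(k)<30:continue
        q=cv2.boxPoints(cv2.minAreaRect(k))+[x,y];a=cv2.approxPolyDP(k,3,True)[:,0]+[x,y];print(n,cv2.contourArea(k),a.tolist())
E
python3 see.py "(380,150,80,125)" "(300,120,65,120)" l1
```

```text
10.6 [0.5243 0.1746 0.2104] [ 6.6  0.5 -3.2] 0.020732986396204214 15.096684526652098
scene 1541.5 [[429, 181], [391, 186], [394, 228], [430, 220]]
scene 273.5 [[400, 155], [380, 157], [382, 180], [384, 170], [400, 167]]
side 72.0 [[324, 147], [317, 147], [314, 155], [322, 155]]
side 64.0 [[311, 166], [324, 191]]
```

It is lifted clear of the channels by about 99 mm, and the wrist force reads about 3 N of weight. I'll bring the top forward so the panel hangs upright, then move forward and up.

Emit:
drive_tool(
  series=[
    [[0.8, 0, 0.4], 0],
    [[0.9, 0, 0.4], 0],
    [[0.9, 0, 0.4], 0],
    [[0.9, 0, 0.4], 0],
    [[1.0, 0, 0.4], 0],
    [[1.0, 0, 0.4], 0],
    [[1.2, 0, 0.6], 0],
    [[1.5, 0, 0.6], 0],
    [[1.5, 0, 0.6], 0],
    [[1.5, 0, 0.6], 0],
  ],
)

```text
time: 11.95
ee_pos: [0.6361, 0.1748, 0.2577]
eef_rot: [0.689, 0.725, -0.001, -0.0]
ft_force: [-0.3, -0.2, -1.9]
width: 0.0096
grip_force: 15.0
```

```bash
python3 see.py "(380,140,110,150)" "(310,110,75,130)" l2
```

```text
11.95 [0.6361 0.1748 0.2577] [-0.3 -0.2 -1.9] 0.009557982604456571 14.98442490992602
scene 1091.5 [[412, 154], [380, 157], [384, 186], [426, 182], [424, 172], [414, 165]]
scene 1051.5 [[450, 209], [442, 210], [440, 202], [413, 208], [405, 240], [443, 230]]
side 185.5 [[311, 140], [310, 151], [320, 156], [324, 144]]
side 150.0 [[345, 148], [343, 169], [348, 183], [350, 158]]
```

Opening is 9.6 mm, so the panel is flat between the pads and upright. Carrying it to above the trough.

Emit:
drive_tool(
  series=[
    [[0.4, -1.5, 0], -0.4],
    [[0.5, -3, 0], -0.5],
    [[0.5, -4, 0], -0.5],
    [[0.5, -4.5, 0], -0.5],
    [[0.5, -5, 0], -0.5],
    [[0.5, -5, 0], -0.5],
    [[0.5, -4.5, 0], -0.5],
    [[0.4, -4, 0], -0.5],
    [[0.4, -3.5, 0], -0.4],
    [[0.3, -2.5, 0], -0.3],
  ],
)

```text
time: 13.3
ee_pos: [0.6796, -0.2033, 0.2577]
eef_rot: [0.718, 0.696, -0.0, -0.0]
ft_force: [0.1, 0.8, -2.0]
width: 0.0099
grip_force: 15.0
```

Emit:
drive_tool(
  series=[
    [[0, 0, 0], 0],
    [[0, 0, -1], 0],
    [[0, 0, -1.5], 0],
    [[0, 0, -1.5], 0],
    [[0, 0, -1.5], 0],
    [[0, 0, -1.5], 0],
    [[0, 0, -0.5], 0],
    [[0, 0, 0], 0],
    [[0, 0, 0], 0],
    [[0, 0, 0], 0],
  ],
)

```text
time: 14.55
ee_pos: [0.6811, -0.2003, 0.1834]
eef_rot: [0.717, 0.697, 0.0, 0.0]
ft_force: [0.0, 0.9, -2.2]
width: 0.0094
grip_force: 15.0
```

```bash
python3 see.py "(200,200,130,150)" "(340,200,90,190)" l3; python3 - <<'E'
from h import *
np.set_printoptions(precision=4,suppress=True)
p2=(.6333,-.1994,-.0294)
from bench import r
s=r.read_state();d=s['ee_pos']-W(p2,SEAT);c,sn=np.cos(-.0294),np.sin(-.0294);print('tool rel seat (rack axes)',c*d[0]+sn*d[1],-sn*d[0]+c*d[1],s['ee_pos'][2],s['eef_rot'])
E
```

```text
14.55 [ 0.6811 -0.2003  0.1834] [ 0.   0.9 -2.2] 0.009447556041072747 14.995035349857062
scene 608.5 [[274, 279], [270, 282], [271, 294], [232, 300], [234, 313], [278, 305]]
side 265.5 [[391, 274], [387, 292], [394, 320], [399, 297]]
side 113.0 [[392, 205], [385, 202], [377, 214], [391, 212]]
tool rel seat (rack axes) 0.002681559095751031 0.0005260062875850339 0.1831596756932512 [0.7173 0.6967 0.0002 0.0003]
```

```bash
python3 - <<'E'
from h import *
np.set_printoptions(precision=4,suppress=True)
p=(.5789,.1766,.0476);c,s=np.cos(p[2]),np.sin(p[2]);n=np.array([c*N[0],s*N[0],N[2]]);P0=W(p,pt(0,0,.005))
yf=np.array([-s,c,0]);u=np.array([c*U[0],s*U[0],U[2]])
for px in((394.5,268),(431.3,258),(392.3,228.5),(431,219)):
    o,v=ray('scene',px);X=o+v*((P0-o)@n)/(v@n);print('glass up,y',(X-P0)@u,(X-P0)@yf)
for a,b in(((234,313.5),(394.5,320.5)),((278.5,305.5),(387,292))):print(tri(a,b))
for px in((234,313.5),(278.5,305.5)):
    o,v=ray('scene',px);print(o+v*(.686-o[0])/v[0])
E
```

```text
glass up,y 0.01298096811061514 -0.04846386069942078
glass up,y 0.013752418469845344 0.04706461393813359
glass up,y 0.11680629156216753 -0.04818758921903305
glass up,y 0.11709027132018367 0.04790721064412205
(array([ 0.6828, -0.2417,  0.1041]), np.float64(0.010324313411358711))
(array([ 0.6847, -0.1534,  0.0952]), np.float64(0.00025592019159020987))
[ 0.686  -0.2456  0.1032]
[ 0.686  -0.1536  0.0972]
```

The panel foot is at about z=0.087, centred within 1 mm in y. Lowering onto the trough floor.

Emit:
drive_tool(
  series=[
    [[0, 0, -1.0], 0],
    [[0, 0, -1.2], 0],
    [[0, 0, -1.0], 0],
    [[0, 0, -0.6], 0],
    [[0, 0, -0.3], 0],
    [[0, 0, -0.2], 0],
    [[0, 0, -0.2], 0],
    [[0, 0, -0.2], 0],
    [[0, 0, 0], 0],
    [[0, 0, 0], 0],
  ],
)

```text
time: 15.9
ee_pos: [0.6829, -0.1997, 0.1398]
eef_rot: [0.717, 0.697, 0.002, 0.002]
ft_force: [-1.7, 3.4, 16.4]
width: 0.0101
grip_force: 15.0
```

The foot touched down with about 18 N. I'll ease off, lighten the grip, and lean the panel back along the arc.

Emit:
drive_tool(
  series=[
    [[0, 0, 0.2], 0],
    [[-0.6, 0, 0], 0],
    [[-0.7, 0, 0], 0],
    [[-0.7, 0, -0.1], 0],
    [[-0.7, 0, -0.1], 0],
    [[-0.7, 0, -0.2], 0],
    [[-0.6, 0, -0.2], 0],
    [[-0.5, 0, -0.2], 0],
    [[0, 0, 0], 0],
    [[0, 0, 0], 0],
  ],
  newtons=6,
)

```text
time: 17.15
ee_pos: [0.6362, -0.2002, 0.13]
eef_rot: [0.717, 0.697, 0.0, 0.0]
ft_force: [3.7, -0.9, -0.0]
width: 0.0112
grip_force: 6.0
```

```bash
python3 see.py "(200,230,130,130)" "(340,220,90,170)" l4
```

```text
17.15 [ 0.6362 -0.2002  0.13  ] [ 3.7 -0.9 -0. ] 0.011162299645292426 5.9753327909857035
scene 673.5 [[273, 277], [269, 277], [267, 290], [231, 296], [235, 310], [276, 303]]
```

```bash
python3 - <<'E'
from h import *
np.set_printoptions(precision=4,suppress=True)
for x in(.64,.66,.68):
  for px in((235,310.5),(276.5,303.5)):
    o,v=ray('scene',px);print(x,o+v*(x-o[0])/v[0])
# model: foot in rack frame
p2=(.6333,-.1994,-.0294)
for th in(0,5,10,15,20,25):
  t=np.radians(th);u=np.array([-np.sin(t),0,np.cos(t)]);n=np.array([np.cos(t),0,np.sin(t)])
  for fx in(0.01,.03,.045):
    f=np.array([fx,0,.034+(fx-.045)*.466]);print(th,fx,[proj('scene',W(p2,f+u*.0133+n*.005+np.array([0,y,0]))).round(1).tolist() for y in(-.048,.048)],'top',[proj('scene',W(p2,f+u*.117+n*.005+np.array([0,y,0]))).round(1).tolist() for y in(-.048,.048)])
c=cv2.imread('pics/l4_scene.png');s=c[225:345,205:310]
g=cv2.cvtColor(s,cv2.COLOR_BGR2HSV)
for y in range(0,120,4):print(225+y,''.join('G' if 45<h<85 and sa>70 else ('#' if v>170 else ('+' if v>120 else ('-' if v<40 else '.'))) for h,sa,v in g[y]))
E
```

```text
0.64 [ 0.64   -0.2472  0.0374]
0.64 [ 0.64   -0.1543  0.0296]
0.66 [ 0.66   -0.2449  0.0707]
0.66 [ 0.66   -0.1555  0.0631]
0.68 [ 0.68   -0.2426  0.104 ]
0.68 [ 0.68   -0.1567  0.0967]
0 0.01 [[235.6, 314.6], [278.3, 306.6]] top [[228.1, 289.6], [274.6, 281.2]]
0 0.03 [[235.9, 320.5], [279.5, 312.2]] top [[228.3, 295.5], [275.8, 286.8]]
0 0.045 [[236.2, 325.0], [280.4, 316.6]] top [[228.4, 300.0], [276.7, 291.2]]
5 0.01 [[235.5, 314.1], [278.2, 306.1]] top [[227.6, 285.5], [273.9, 277.1]]
5 0.03 [[235.8, 319.9], [279.4, 311.7]] top [[227.8, 291.2], [275.0, 282.6]]
5 0.045 [[236.1, 324.4], [280.3, 316.0]] top [[227.9, 295.7], [275.9, 286.9]]
10 0.01 [[235.4, 313.6], [278.1, 305.5]] top [[227.2, 281.7], [273.1, 273.4]]
10 0.03 [[235.8, 319.4], [279.3, 311.1]] top [[227.4, 287.3], [274.3, 278.8]]
10 0.045 [[236.0, 323.9], [280.2, 315.5]] top [[227.5, 291.6], [275.1, 282.9]]
15 0.01 [[235.4, 313.0], [278.1, 305.0]] top [[226.9, 278.2], [272.5, 270.0]]
15 0.03 [[235.7, 318.8], [279.2, 310.6]] top [[227.1, 283.6], [273.6, 275.3]]
15 0.045 [[236.0, 323.3], [280.1, 315.0]] top [[227.2, 287.
[... 3089 characters left out ...]
##############################+.........
321 ............++#####+.####+++##########################################+###############+####+####+........
325 .............#######+############################++++##+####++++++++++#++++#+###++++++++....++++.........
329 .............#################++++###++++++#+++#++++#+#+####++++++++.........................++++........
333 ............+###+++++++#++##############++++++...............................................+###+.......
337 .............+#####++++.....................................................+++++################+.......
341 ................++++...................................++####################+++++.......................
```

Opening is 11 mm, so the panel stayed nearly upright in the grip and its foot slid rearward off the open back of the trough. I'll raise it in front of the bar, lean it by pushing its lower part against the bar, then slide it down-slope into the trough.

Emit:
drive_tool(
  series=[
    [[0.5, 0, 0.3], 0],
    [[0.2, 0, 0.6], 0],
    [[0.1, 0, 0.9], 0],
    [[0, 0, 0.9], 0],
    [[0, 0, 0.9], 0],
    [[0, 0, 0.9], 0],
    [[0, 0, 0.7], 0],
    [[0, 0, 0.2], 0],
    [[0, 0, 0], 0],
    [[0, 0, 0], 0],
  ],
  newtons=9,
)

```text
time: 18.5
ee_pos: [0.6437, -0.2001, 0.1834]
eef_rot: [0.717, 0.697, -0.0, -0.0]
ft_force: [0.9, -0.5, -2.0]
width: 0.0099
grip_force: 9.0
```

```bash
python3 see.py "(200,200,130,150)" "(340,200,90,190)" l5; python3 - <<'E'
from h import *
c=cv2.imread('pics/l5_scene.png');s=c[235:345,205:310]
g=cv2.cvtColor(s,cv2.COLOR_BGR2HSV)
for y in range(0,110,4):print(235+y,''.join('G' if 45<h<85 and sa>70 else ('#' if v>170 else ('+' if v>120 else ('-' if v<40 else '.'))) for h,sa,v in g[y]))
E
```

```text
18.5 [ 0.6437 -0.2001  0.1834] [ 0.9 -0.5 -2. ] 0.009872475240116425 8.996363049955107
scene 732.5 [[271, 263], [266, 265], [266, 277], [227, 283], [231, 297], [275, 290]]
side 176.0 [[374, 278], [371, 292], [378, 319], [381, 303]]
235 ...............+.+......................----.............................................................
239 ........................------...........................................................................
243 .........................+...............................................................................
247 .........................+..........................####+................................................
251 ...........................----------.--.------......++....+++++++++++++.................................
255 .................++++.....-----..........................................................................
259 .........++++++++........................................................................................
263 .........++......................................................GG...........................
[... 1511 characters left out ...]
###############################+........
323 ............++##++#+++########################################################################+++........
327 .............######################################++#+++#############++++++++..............++++.........
331 ...........+################+##+##################++++++.....................................####+.......
335 ............++################+++++...................................................+++++#######+......
339 ...............+++++..............................................+++###################++++.............
343 ................+++..........................++####################++++..................................
```

Emit:
drive_tool(
  series=[
    [[-0.5, 0, 0], 0],
    [[-0.6, 0, 0], 0],
    [[-0.6, 0, 0], 0],
    [[-0.7, 0, 0], 0],
    [[-0.7, 0, -0.1], 0],
    [[-0.7, 0, -0.1], 0],
    [[-0.6, 0, -0.1], 0],
    [[-0.6, 0, -0.1], 0],
    [[0, 0, 0], 0],
    [[0, 0, 0], 0],
  ],
)

```text
time: 19.85
ee_pos: [0.5939, -0.2004, 0.18]
eef_rot: [0.717, 0.697, 0.0, 0.0]
ft_force: [1.8, -0.1, 0.6]
width: 0.0179
grip_force: 9.1
```

```bash
python3 see.py "(200,200,130,150)" "(330,200,90,190)" l6
```

```text
19.85 [ 0.5939 -0.2004  0.18  ] [ 1.8 -0.1  0.6] 0.017929616823395823 9.103426840156317
scene 1730.0 [[267, 247], [262, 248], [262, 254], [223, 261], [231, 298], [275, 290]]
side 162.0 [[367, 285], [367, 301], [378, 319]]
side 131.0 [[394, 206], [393, 220], [399, 222], [406, 210]]
```

Opening is 18 mm, so the panel is now leaning about 20°. Sliding down-slope.

Emit:
drive_tool(
  series=[
    [[-0.3, 0, -0.1], 0],
    [[0.2, 0, -0.5], 0],
    [[0.2, 0, -0.5], 0],
    [[0.2, 0, -0.5], 0],
    [[0.3, 0, -0.5], 0],
    [[0.3, 0, -0.5], 0],
    [[0.2, 0, -0.5], 0],
    [[0.3, 0, -0.6], 0],
    [[0.3, 0, -0.5], 0],
    [[0, 0, 0], 0],
  ],
)

```text
time: 21.2
ee_pos: [0.6109, -0.2, 0.137]
eef_rot: [0.717, 0.697, -0.0, -0.0]
ft_force: [4.7, 0.3, -1.8]
width: 0.0185
grip_force: 9.1
```

```bash
python3 see.py "(200,200,130,150)" "(330,200,90,190)" l7; python3 - <<'E'
from h import *
# glass bottom/top expected in scene for given lean th and distance above seat L, back touching bar
p2=(.6333,-.1994,-.0294);B=np.array([.0024,0,.1134])
for th in(16,20,25,30):
  t=np.radians(th);u=np.array([-np.sin(t),0,np.cos(t)]);n=np.array([np.cos(t),0,np.sin(t)])
  for c in(.06,.07,.08):
    f=B+n*.005-u*c;print(th,c,'foot',f[[0,2]].round(4),[proj('scene',W(p2,f+u*.0133+n*.005+np.array([0,y,0]))).round(1).tolist() for y in(-.048,.048)],[proj('scene',W(p2,f+u*.117+n*.005+np.array([0,y,0]))).round(1).tolist() for y in(-.048,.048)],[proj('side',W(p2,f+u*.0133+n*.005+np.array([0,y,0]))).round(1).tolist() for y in(-.048,.048)])
E
```

```text
21.2 [ 0.6109 -0.2     0.137 ] [ 4.7  0.3 -1.8] 0.018477383667243105 9.113812241703272
scene 1554.0 [[270, 266], [266, 267], [265, 276], [228, 282], [235, 316], [278, 308]]
side 190.5 [[373, 294], [374, 314], [385, 328], [379, 300]]
16 0.06 foot [0.0237 0.0571] [[233.3, 309.4], [277.7, 301.1]] [[224.3, 272.2], [271.8, 263.7]] [[383.5, 333.6], [375.4, 298.4]]
16 0.07 foot [0.0265 0.0475] [[234.1, 312.7], [278.2, 304.4]] [[225.2, 276.0], [272.4, 267.6]] [[384.2, 335.6], [376.1, 300.5]]
16 0.08 foot [0.0293 0.0379] [[234.9, 316.0], [278.8, 307.8]] [[226.1, 279.7], [273.0, 271.3]] [[384.8, 337.6], [376.8, 302.7]]
20 0.06 foot [0.0276 0.0587] [[233.3, 310.1], [277.9, 301.8]] [[224.2, 270.7], [271.5, 262.3]] [[384.9, 333.1], [376.7, 297.9]]
20 0.07 foot [0.031  0.0493] [[234.1, 313.7], [278.4, 305.4]] [[225.1, 274.7], [272.1, 266.4]] [[385.8, 335.1], [377.6, 300.0]]
20 0.08 foot [0.0345 0.0399] [[235.0, 317.2], [279.0, 308.9]] [[226.0, 278.7], [272.8, 270.3]] [[386.7, 337.0], [378.6, 302.0]]
25 0.06 foot [0.0323 0.0611] [[233.3, 311.0], [278.0, 302.6]] [[224.0, 269.0], [271.2, 260.7]] [[386.5, 332.4], [378.2, 297.2]]
25 0.07 foot [0.0365 0.0521] [[234.1, 314.8], [278.7, 306.4]] [[225.0, 273.3], [271.8, 264.9]] [[387.8, 334.3], [379.5, 299.2]]
25 0.08 foot [0.0407 0.043 ] [[235.0, 318.6], [279.3, 310.2]] [[225.9, 277.5], [272.5, 269.1]] [[389.1, 336.2], [380.7, 301.2]]
30 0.06 foot [0.0367 0.0639] [[233.3, 311.7], [278.2, 303.3]] [[224.0, 267.6], [270.9, 259.3]] [[388.0, 331.7], [379.7, 296.5]]
30 0.07 foot [0.0417 0.0553] [[234.1, 315.7], [278.9, 307.3]] [[224.9, 272.0], [271.6, 263.7]] [[389.7, 333.5], [381.3, 298.4]]
30 0.08 foot [0.0467 0.0466] [[235.0, 319.7], [279.5, 311.3]] [[225.8, 276.4], [272.3, 268.1]] [[391.3, 335.2], [382.8, 300.2]]
```

The lean is about 22°, with the foot roughly 13 mm above the trough floor. I'll add a little more lean and lower gently.

Emit:
drive_tool(
  series=[
    [[-0.2, 0, 0], 0],
    [[-0.2, 0, -0.1], 0],
    [[0, 0, -0.1], 0],
    [[0.1, 0, -0.2], 0],
    [[0.1, 0, -0.2], 0],
    [[0.1, 0, -0.2], 0],
    [[0.1, 0, -0.2], 0],
    [[0, 0, -0.1], 0],
    [[0, 0, 0], 0],
    [[0, 0, 0], 0],
  ],
)

```text
time: 22.55
ee_pos: [0.6111, -0.2003, 0.1269]
eef_rot: [0.717, 0.697, 0.0, 0.0]
ft_force: [3.9, -0.3, 4.3]
width: 0.0201
grip_force: 10.8
```

```bash
python3 see.py "(200,200,130,150)" "(330,200,90,190)" l8
```

```text
22.55 [ 0.6111 -0.2003  0.1269] [ 3.9 -0.3  4.3] 0.020079281514385303 10.774667635560036
scene 1644.0 [[271, 270], [266, 271], [266, 279], [228, 286], [236, 321], [278, 314]]
side 329.5 [[375, 293], [371, 302], [374, 316], [390, 332], [384, 304]]
```

The foot is down (+4 N) and the glass edge matches the seated prediction (236,322)/(280,314). Releasing.

Emit:
drive_tool(
  series=[
    [[0, 0, 0], 0],
    [[0, 0, 0], 0],
    [[0, 0, 0], 0],
    [[0, 0, 0], 0],
    [[0, 0, 0], 0],
    [[0, 0, 0], 0],
    [[0, 0, 0], 0],
    [[0, 0, 0], 0],
    [[0, 0, 0], 0],
    [[0, 0, 0], 0],
  ],
  hand=0,
)

```text
time: 23.9
ee_pos: [0.6108, -0.2001, 0.1268]
eef_rot: [0.717, 0.697, 0.0, 0.0]
ft_force: [-0.1, 0.5, 0.5]
width: 0.0866
grip_force: 0.0
```

```bash
python3 see.py "(200,200,130,150)" "(330,200,90,190)" l9
```

```text
23.9 [ 0.6108 -0.2001  0.1268] [-0.1  0.5  0.5] 0.086583512767557 0.0
scene 1665.0 [[272, 271], [252, 287], [245, 288], [243, 283], [229, 285], [236, 323], [279, 315]]
side 399.5 [[369, 289], [374, 316], [391, 332], [384, 301]]
```

It's settled in place and no force is left on the tool. Retreating straight up.

Emit:
drive_tool(
  series=[
    [[0, 0, 1], 0],
    [[0, 0, 2], 0],
    [[0, 0, 3], 0],
    [[0, 0, 3], 0],
    [[0, 0, 3], 0],
    [[0, 0, 2], 0],
    [[-3, 0, 1], 0],
    [[-4, 0, 0], 0],
    [[-4, 0, 0], 0],
    [[-3, 0, 0], 0],
  ],
)

```text
time: 25.25
ee_pos: [0.4695, -0.2008, 0.2785]
eef_rot: [0.718, 0.696, 0.001, 0.001]
ft_force: [0.9, -0.4, 0.6]
width: 0.0871
grip_force: 0.0
```

```bash
python3 see.py "(200,200,130,150)" "(330,200,90,190)" l10; python3 - <<'E'
from h import *
p2=(.6333,-.1994,-.0294)
for fx,y0 in((.045,0),(.04,0)):
  f=np.array([fx,0,.034+(fx-.045)*.466]);t=np.radians(25);u=np.array([-np.sin(t),0,np.cos(t)]);n=np.array([np.cos(t),0,np.sin(t)])
  for nm in C:print(nm,[proj(nm,W(p2,f+u*a+n*.005+np.array([0,y,0]))).round(1).tolist() for a,y in((.0133,-.048),(.0133,.048),(.117,.048),(.117,-.048))])
# bystanders: pixel change vs start
for n,rois in(('scene',dict(bottle=(485,195,45,65),beaker=(120,280,50,55),box=(308,325,80,65),frame=(355,170,110,125))),('side',dict(bottle=(305,125,25,45),beaker=(350,395,50,60),box=(390,235,60,60)))):
  a=cv2.imread(f'pics/{n}0.png');b=cv2.imread(f'pics/l10_{n}.png')
  for k,(x,y,w,h) in rois.items():
    d=cv2.GaussianBlur(cv2.absdiff(a,b),(3,3),0).max(2)[y:y+h,x:x+w];print(n,k,(d>45).sum())
E
```

```text
25.25 [ 0.4695 -0.2008  0.2785] [ 0.9 -0.4  0.6] 0.08707922583251314 0.0
scene 1981.0 [[272, 271], [227, 279], [236, 323], [279, 315]]
side 400.5 [[368, 286], [374, 316], [391, 332], [385, 303]]
side 324.0 [[385, 202], [377, 213], [399, 222], [406, 210]]
scene [[235.8, 322.3], [279.9, 314.0], [273.2, 273.3], [226.8, 281.6]]
side [[390.3, 338.0], [382.0, 303.1], [368.3, 281.6], [376.4, 317.7]]
scene [[235.7, 320.8], [279.6, 312.5], [272.9, 272.0], [226.8, 280.2]]
side [[388.1, 338.7], [379.9, 303.8], [366.1, 282.4], [374.0, 318.4]]
scene bottle 0
scene beaker 0
scene box 0
scene frame 2665
side bottle 608
side beaker 0
side box 0
```

```bash
python3 - <<'E'
import cv2
a=cv2.imread('pics/t5_scene.png');b=cv2.imread('pics/l10_scene.png')
d=cv2.absdiff(a,b).max(2)[196:216,440:470];print('tab change since turned (px)',(d>45).sum())
from bench import r;print(r.close_job())
E
```

```text
tab change since turned (px) 0
the job is handed in; nothing more can be done
None
```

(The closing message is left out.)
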